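# Lock the paint cup onto the spray gun

## Robot

A 7-joint arm with a two-finger parallel gripper is mounted at the origin on the work surface. World frame = base frame: x ahead of the robot, y to its left, z up, the work surface at z = 0. Lengths are in m, angles in degrees, forces in N, time in s.
With the tool pointing down it reaches from about 0.425 to 0.875 m from the base axis. Payload 8.4 kg.
Tool frame: the origin (TCP) lies at the very end of the fingers, on their centre line; the grasp point (between the pads) lies 19 mm behind it; z points along the fingers, y is the line along which they close (so a half turn about z gives the same grasp; the last joint's range is limited). The gripper opens to 87 mm and grips with 3 to 60 N. Pads are 19 mm wide; open, the fingers measure 117 mm over their backs; the gripper's body (75 mm by 190 mm) begins 51 mm behind the grasp point.
Start: joints at [68.457, 19.091, 2.286, 83.961, -0.768, 76.965, -3.352], TCP at [0.178, -0.625, 0.223] pointing down, gripper open.
Joint ranges: [-147.57, 147.57], [-21.85, 119.76], [-74.77, 79.35], [14.55, 137.4], [-85.83, 265.84], [4.83, 119.75], [-152.11, 152.11]. Speed limits (degrees/s): [127.2, 127.2, 159.86, 159.86, 180, 180, 180].

## Interface

Orientations are given as a 3x3 rotation matrix whose columns are the frame's x, y, z axes.
In Python, from plant import r, viewer, job gives the robot as it stands.
- The arm moves only by the tool move_arm, never from a script. Its argument "plan" is a list of rows, each an object of numbers: "tx", "ty", "tz": the shift along the tool's x, y, z normalised to -1 to 1, where 1 is 20 mm; "turn": the turn about the tool's z normalised to -1 to 1, where 1 is 4 degrees; "gripper": the opening, from 0 (shut) to 1 (fully open). In form: [{"tx": .., "ty": .., "tz": .., "turn": .., "gripper": ..}, ...]. A call has 1 to 12 rows; each row shifts and turns the commanded pose from where the row before left it, along the tool's axes as they then stand; what a row does not reach is not made up. A row lasts 1/10 s, in which the tool goes at most 50 mm and 8.59 degrees, less where a joint would pass 70% of its speed; a pose out of reach is approached as far as the arm can. A call with a number of a shift or a turn outside -1 to 1 is refused whole. A call with a gripper value outside its range is refused whole. The fingers move at their own pace and stop on an object; "force" is the grip in N (left out, the last holds). Time passes only in rows, so rows that do not move let the fingers close. It gives the time, the measured TCP pose, the force, the opening and the grip force at its end, in the units of the state.
- r.get_obs(): the state, without advancing time (a new reading comes with each control period).
- viewer.capture(name): name is "scene" or "top" or "wrist"; returns (picture, depth): 400x640x3 uint8, red, green, blue; 400x640 float32, m along the optical axis (not along the pixel's ray), 0 where there is no reading.
- viewer.calibration(name): a dict with "fx", "fy", "cx", "cy" (pixels), "world_from_camera" (4x4, takes a point from camera to world coordinates); the wrist camera has in their place "T_tool_cam" (4x4, takes a point from camera to tool coordinates, whose origin is the TCP and whose axes are the flange's). Camera axes: x right, y up, looking along -z (the intrinsics and any distortion apply to the point x, -y, -z); pixel columns grow to the right and rows downward; lengths in m; the calibration is good to about 2 mm. A picture is of the moment at which its call begins: read the wrist's pose just before it. calibration takes no time and is no camera call.
- job.hand_in(): hands the job in; it is judged then, once.
The state is a dict: "t": time; "joint_positions": joint angles; "joint_vel": joint speeds; "joint_torque": joint torques, N m; "tcp_pos": TCP position; "tool_rot": TCP orientation; "contact_force": force on the tool from outside, world axes, zero at the start; "ft_torque": the same for the moment, N m; "opening": finger opening in m; "gripper_force": force on a finger pad.
Only numpy, scipy, OpenCV 4.12 (cv2) and the standard library are available. Lean on these libraries where they do the work, as an engineer would, in place of code of your own. Each camera call takes 0.05 s, during which the arm holds its last target. There are 200 camera calls.

## Task

Take the paint cup with the blue lid out of the drain rack and lock it onto the inlet of the spray gun that is clamped in the bench stand: set its spigot in the bayonet collar, feel lightly for the two slots, push the cup down against the sprung seal, twist it clockwise (seen from above) a quarter turn to the stop, let it spring back up into the locking notches and let go. Be gentle with the gun: never force the cup down or against its stops with more than about 4 kilos, don't knock it with the gripper, and leave the other cup, the tin, the jar and the tape where they are.

Things in the scene. Friction and masses are not known exactly. Their poses are not given: they have to be found in the camera images.
- cup: the paint cup to fit: aluminium spigot below, grey plastic cup, BLUE lid; loose, about 110 g, standing spigot down in one of the rack's two holes. Origin: centre of the spigot's lower end; z up along the axis. Shoulder ring 40 mm across at 20-25 mm above the origin, with a red mark over each lug; lid 59 mm across at 84-92 mm, with white ticks over the lugs; button on it up to 98 mm.
- cup_grip (a point): centre of the cup's round plastic wall, on its axis 64 mm above the cup's origin. The wall is 56 mm across and runs from 40 to 84 mm above the origin: the place to grip.
- cup_lugs (a point): on the cup's axis, 10 mm above its origin, level with the top of the two bayonet lugs. The lugs stand on the cup's +x and -x sides, at 6-10 mm above the origin, 6 mm wide, and reach 16.5 mm from the axis. The spigot is 24 mm across; its lowest 4 mm taper to 19 mm. A half turn of the cup changes nothing.
- gun: small spray gun clamped in a blue stand that is bolted to the bench; fixed. Origin: on the bench under the axis of the paint inlet; x along the barrel towards the nozzle, z up. With its stand it reaches 72 mm to +x, 80 mm to -x and 55 mm to either side; nothing but the collar is higher than 133 mm.
- inlet (a point): centre of the top face of the gun's upright bayonet collar, 150 mm above the bench, axes as the gun's. Aluminium ring 44 mm across, bore 26 mm, two opposite slots 7.6 mm wide in its lip, a red mark on the rim at each. Screwed in, it stops where it stops: the slots lie up to 0.7 rad either way off the gun's x axis, not measured. With the lugs lying on the lip the cup's origin is 6 mm below this point.
- lip (a point): underside of the collar's 5 mm thick lip, on the axis, 5 mm below the inlet. With the lugs' top below this (cup origin over 15 mm below the inlet) the cup can turn, clockwise from above only, about 80 degrees (1.4 rad) from the slots to end stops. There the lip's underside has 2.5 mm deep notches: let go there, the cup springs up to 12.5 mm below the inlet and is locked.
- seal_top (a point): top of the sprung seal inside the collar when nothing presses it, 9 mm below the inlet; the spigot's end pushes it down. It pushes back with 2 N at first and 1 N more for each mm. Hard bottom: cup origin 20 mm below the inlet, where the shoulder ring lands on the collar.
- rack: drain rack of sheet steel, fixed, 90 x 250 mm; its plate, 75 mm above the bench, has two 37 mm holes at y = -62 and +62 mm, each holding a cup by its shoulder ring with a few mm of play. Origin: on the bench under its centre.
- spare_cup: another cup of the same make with a YELLOW lid, in the rack's other hole; it stays there. Origin and axes as the blue-lidded cup.
- tin: paint tin, 74 mm across, 85 mm high, red band, loose; stays. Origin: centre of its underside.
- jar: jar with white cap and green band, 60 mm across, 90 mm high, loose; stays. Origin: centre of its underside.
- tape: roll of yellow masking tape lying flat, 90 mm across, 25 mm high, loose; stays. Origin: centre of its underside.
Mind the look-alikes: they are no part of the job. What is shaped like the spare_cup but pink is not meant. Leave any green look-alike of the gun alone.

How it is judged (in metres and radians):
On the way, in this order (a step that is already met when the one before it is completed fails the run):
1. the blue-lidded cup is lifted clear of the rack (height (world z) of cup above 0.09 m), for 0.2 s.
2. its lugs are pushed down under the collar's lip (z of cup in the frame of inlet below -0.0148 m and horizontal distance between cup and inlet below 0.003 m), for 0.2 s.
At the end, for the whole second after the job is handed in: the cup is locked in the collar: spigot end 11 to 13.8 mm below the collar's top face (lugs up in the notches), on the inlet's axis to 2.5 mm, upright to 0.06 rad, at rest; the other cup still stands in the rack (z of cup in the frame of inlet between -0.0138 and -0.011 m and horizontal distance between cup and inlet below 0.0025 m and angle between cup's own z axis and vertical below 0.06 rad and linear speed of cup below 0.01 m/s and horizontal distance between spare_cup and rack below 0.075 m and angle between spare_cup's own z axis and vertical below 0.15 rad); the robot touches nothing.
It fails at once if the cup is forced against the gun (down on it or against its stops) with more than 40 N (contact force between cup and gun above 40 N).
It fails at once if the gripper or arm knocks the gun or its stand (over 5 N) (contact force between any of the arm, the fingers and gun above 5 N).
It fails at once if another thing is shifted (the other cup by 12 mm, tin, jar or tape by 15 mm) (distance of spare_cup from where it was at the start of the episode above 0.012 m or distance of any of tin, jar, tape from where it was at the start of the episode above 0.015 m).
It also fails if it takes over 72 s, if anything falls off the work surface, if the arm or the gripper's body presses on something with over 40 N, if the wrist force passes 120 N, or if a joint passes its speed limit or range.

## Working session

There is one attempt and no reset: what is moved stays moved. The work goes in short steps, Python scripts to look and compute and a tool call to move; the robot and the scene stay as the last step left them, time stands still between calls to the robot, and variables do not carry over. Pictures are saved under pics/ and viewed, at most 10 in all, crops included, and the job is handed in when it is done.

Besides the shell and the picture viewer there is one more tool, called as name(argument=value, ...), one argument or row to a line, values as JSON. move_arm: Moves the arm, as the interface text tells. Scaled input: -1 to 1 covers 20 mm each way for a shift and 4 degrees each way for a turn. Its arguments: {"type":"object","properties":{"plan":{"type":"array","items":{"type":"object","properties":{"tx":{"type":"number","minimum":-1,"maximum":1},"ty":{"type":"number","minimum":-1,"maximum":1},"tz":{"type":"number","minimum":-1,"maximum":1},"turn":{"type":"number","minimum":-1,"maximum":1},"gripper":{"type":"number"}}}},"force":{"type":"number"}},"required":["plan"]}

```bash
ls; mkdir -p pics
python3 - <<'E'
from plant import r, viewer, job
import cv2, numpy as np
np.set_printoptions(precision=4,suppress=True)
o=r.get_obs(); print(o['t'],o['tcp_pos'],o['tool_rot'],o['opening'])
for n in ('scene','top'):
    p,d=viewer.capture(n); cv2.imwrite(f'pics/{n}0.png',p[:,:,::-1]); np.savez(f'pics/{n}0.npz',p=p,d=d)
    c=viewer.calibration(n); print(n,c)
print(viewer.calibration('wrist'))
E
```

```text
pics
0.0 [ 0.1775 -0.6248  0.2217] [[ 0.962   0.2732 -0.0005]
 [ 0.2732 -0.9619  0.0015]
 [-0.0001 -0.0016 -1.    ]] 0.08700277837139386
scene {'fx': 494.6031406433802, 'fy': 494.6031406433802, 'cx': 310.98056603822084, 'cy': 206.5740511613418, 'world_from_camera': array([[-0.6959, -0.6158,  0.3696,  0.9353],
       [ 0.7182, -0.595 ,  0.3608,  0.4517],
       [-0.0022,  0.5165,  0.8563,  1.1516],
       [ 0.    ,  0.    ,  0.    ,  1.    ]])}
top {'fx': 403.1842677512902, 'fy': 403.1842677512902, 'cx': 324.0152091366168, 'cy': 206.99580842499145, 'world_from_camera': array([[ 0.0278,  0.9902, -0.1366,  0.3879],
       [-0.9995,  0.0251, -0.0211,  0.0078],
       [-0.0175,  0.1371,  0.9904,  1.0573],
       [ 0.    ,  0.    ,  0.    ,  1.    ]])}
{'fx': 278.4922644619556, 'fy': 278.4922644619556, 'cx': 320.233512797187, 'cy': 200.65807730923714, 'T_tool_cam': array([[ 0.0003,  0.966 ,  0.2584,  0.0702],
       [ 1.    , -0.    , -0.0011, -0.0008],
       [-0.001 ,  0.2584, -0.966 , -0.1619],
       [ 0.    ,  0.    ,  0.    ,  1.    ]])}
```

View pics/top0.png

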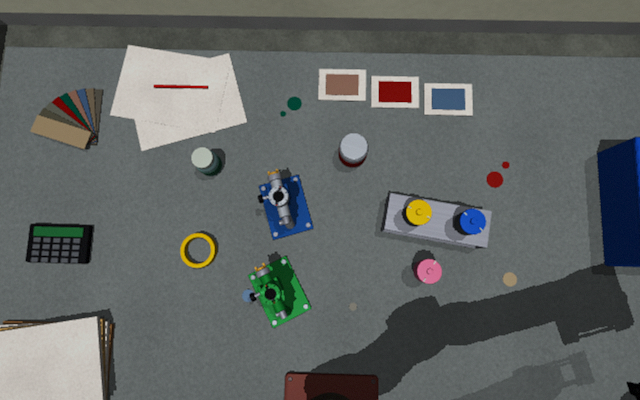

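View pics/scene0.png

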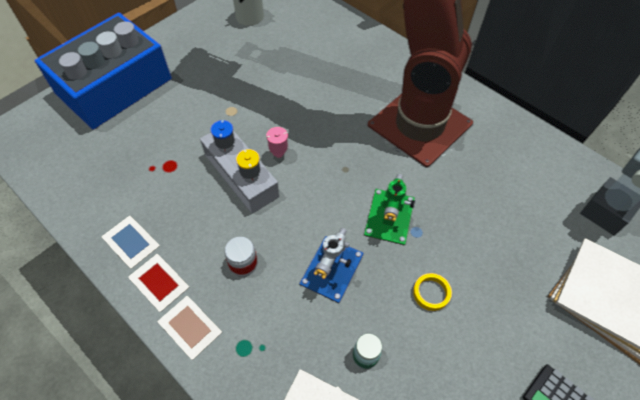

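Top view: blue lid at (472,222), which is the target. The look-alikes are the yellow lid (418,212), the pink cup (429,271) and the blue bin (620,200). The gun is on the blue stand with its collar at (279,196); the green look-alike is at (275,290). Next I'll measure these.

```bash
cat > h.py <<'E'
from plant import r, viewer, job
import cv2, numpy as np
np.set_printoptions(precision=4,suppress=True)
def ray(c,T,u,v,z):
    d=T[:3,:3]@np.array([(u-c['cx'])/c['fx'],-(v-c['cy'])/c['fy'],-1.]); o=T[:3,3]
    return o+d*(z-o[2])/d[2]
def blobs(p,lo,hi,amin=30):
    h=cv2.cvtColor(p,cv2.COLOR_RGB2HSV); m=cv2.inRange(h,np.array(lo),np.array(hi))
    n,l,s,c=cv2.connectedComponentsWithStats(m)
    return [(c[i],s[i]) for i in range(1,n) if s[i][4]>=amin],l
def wrist(name=None):
    o=r.get_obs(); p,d=viewer.capture('wrist'); c=viewer.calibration('wrist')
    T=np.eye(4); T[:3,:3]=o['tool_rot']; T[:3,3]=o['tcp_pos']; T=T@c['T_tool_cam']
    if name: cv2.imwrite(f'pics/{name}.png',p[:,:,::-1]); np.savez(f'pics/{name}.npz',p=p,d=d,T=T)
    return o,p,d,c,T
E
python3 - <<'E'
from h import *
for n in ('top','scene'):
    f=np.load(f'pics/{n}0.npz'); p,d=f['p'],f['d']; c=viewer.calibration(n); T=c['world_from_camera']
    for nm,lo,hi,z in (('blue',(105,150,80),(125,255,255),.147),('yel',(20,150,120),(35,255,255),.147),('stand',(100,120,40),(125,255,255),.006),('pink',(160,80,120),(178,255,255),.098),('white',(0,0,190),(180,40,255),.15)):
        for ce,s in blobs(p,lo,hi,40)[0]: 
            u,v=ce; dd=d[int(v),int(u)]
            q=T@np.array([(u-c['cx'])/c['fx']*dd,-(v-c['cy'])/c['fy']*dd,-dd,1])
            print(n,nm,ce,s, ray(c,T,*ce,z)[:2],'depthpt',q[:3])
f=np.load('pics/top0.npz');c=viewer.calibration('top')
print('collar',ray(c,c['world_from_camera'],279,196,.15))
p=f['p']; a=cv2.resize(p[150:300,240:500],None,fx=3,fy=3,interpolation=cv2.INTER_CUBIC);cv2.imwrite('pics/crop.png',a[:,:,::-1])
E
```

```text
top blue [637.5533 159.3198] [634 137   6  61 197] [ 0.6416 -0.6863] depthpt [ 0.6445 -0.6941  0.1368]
top blue [288.7779 215.3574] [ 263  175   50   65 1013] [0.4922 0.1069] depthpt [0.4959 0.1104 0.1146]
top blue [265.186  188.9651] [259 183  12  13  86] [0.5519 0.1637] depthpt [0.5757 0.1863 0.015 ]
top blue [472.0763 221.1084] [460 209  26  25 498] [ 0.4898 -0.3074] depthpt [ 0.4886 -0.3037  0.1577]
top yel [418.2202 211.9293] [406 199  26  26 495] [ 0.5076 -0.1866] depthpt [ 0.5067 -0.1851  0.1537]
top yel [197.1981 250.2288] [180 233  35  35 424] [0.4077 0.3109] depthpt [0.4109 0.3597 0.0004]
top stand [ 85.082  104.1257] [ 77  89  17  41 183] [0.8026 0.6973] depthpt [0.8013 0.695  0.0095]
top stand [448.4219  97.9781] [433  89  32  20 320] [ 0.8407 -0.2998] depthpt [ 0.8426 -0.3011  0.0016]
top stand [620.4345 202.4975] [ 597  137   43  130 4778] [ 0.5643 -0.7409] depthpt [ 0.5528 -0.692   0.0747]
top stand [289.507 210.166] [ 263  175   50   65 1434] [0.5222 0.1209] depthpt [0.5077 0.1087 0.1196]
top stand [265.0842 188.9474] [259 183  12  14  95] [0.5773 0.1881] depthpt [0.5
[... 2486 characters left out ...]
[0.2146 0.6283] depthpt [0.1384 0.647  0.0441]
scene white [336.4848 247.5758] [328 241  15  12  66] [0.5405 0.146 ] depthpt [0.536  0.1426 0.1387]
scene white [157.9626 282.0364] [128 254  61  58 988] [ 0.8706 -0.0759] depthpt [ 0.861  -0.1536  0.0025]
scene white [325.2034 262.5932] [321 258  10  11  59] [0.5851 0.1531] depthpt [0.5762 0.1455 0.1247]
scene white [188.8692 326.8608] [ 157  296   65   63 1200] [0.8862 0.0502] depthpt [ 0.879  -0.0093  0.0017]
scene white [368.9271 345.4458] [357 334  25  24 480] [0.657  0.3421] depthpt [0.6402 0.3355 0.0894]
scene white [314.1789 389.1283] [ 284  369   75   31 1185] [0.7948 0.3211] depthpt [0.774  0.3018 0.0019]
collar [0.5358 0.1307 0.15  ]
```

View pics/crop.png

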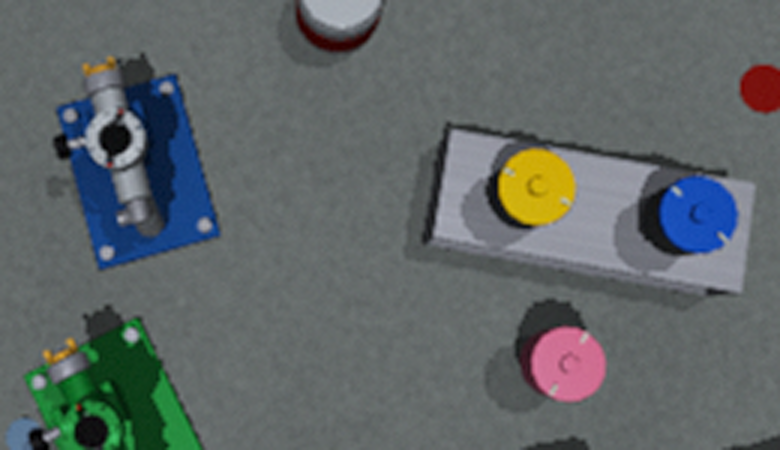

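The crop confirms the blue lid, with ticks at crop (677,192) and (728,240), so the lug line is at about +47° world. The collar's red marks are at crop (121,111) and (109,165), putting the slot line at about -12°. Now I'll plan the hover above the cup.

```bash
cat > plan.py <<'E'
from h import *
import sys
# usage: plan.py x y z yaw rows  -> rows for move_arm from the present pose
def plan(t,yaw,n):
    o=r.get_obs(); p=np.array(o['tcp_pos'],float); R=np.array(o['tool_rot']); 
    y0=np.degrees(np.arctan2(R[1,0],R[0,0])); dy=yaw-y0; P0=p.copy(); t=np.array(t)
    Y=y0
    for i in range(1,n+1):
        g=P0+(t-P0)*i/n; c,s=np.cos(np.radians(Y)),np.sin(np.radians(Y))
        Rz=np.array([[c,s,0],[s,-c,0],[0,0,-1]])
        k=np.round(Rz.T@(g-p)/.02,2); p=p+Rz@k*.02
        tr=round(-(y0+dy*i/n-Y)/4,2); Y-=tr*4
        print(f'{{"tx":{k[0]:g},"ty":{k[1]:g},"tz":{k[2]:g},"turn":{tr:g}}},',end='\n' if i%12==0 else '')
    print('\nend',p,Y,'q7',o['joint_positions'][6])
if __name__=='__main__':
    a=list(map(float,sys.argv[1:])); plan(a[:3],a[3],int(a[4]))
E
python3 plan.py .492 -.3064 .25 118 27
```

```text
{"tx":0.72,"ty":-0.41,"tz":-0.05,"turn":-0.95},{"tx":0.75,"ty":-0.36,"tz":-0.05,"turn":-0.94},{"tx":0.77,"ty":-0.31,"tz":-0.06,"turn":-0.95},{"tx":0.78,"ty":-0.26,"tz":-0.05,"turn":-0.94},{"tx":0.81,"ty":-0.2,"tz":-0.05,"turn":-0.95},{"tx":0.81,"ty":-0.15,"tz":-0.05,"turn":-0.94},{"tx":0.82,"ty":-0.1,"tz":-0.06,"turn":-0.95},{"tx":0.83,"ty":-0.05,"tz":-0.05,"turn":-0.95},{"tx":0.83,"ty":0.02,"tz":-0.05,"turn":-0.94},{"tx":0.83,"ty":0.06,"tz":-0.05,"turn":-0.95},{"tx":0.82,"ty":0.12,"tz":-0.06,"turn":-0.94},{"tx":0.81,"ty":0.18,"tz":-0.05,"turn":-0.95},
{"tx":0.8,"ty":0.22,"tz":-0.05,"turn":-0.94},{"tx":0.78,"ty":0.28,"tz":-0.05,"turn":-0.95},{"tx":0.76,"ty":0.33,"tz":-0.05,"turn":-0.95},{"tx":0.73,"ty":0.38,"tz":-0.06,"turn":-0.94},{"tx":0.71,"ty":0.43,"tz":-0.05,"turn":-0.95},{"tx":0.68,"ty":0.47,"tz":-0.05,"turn":-0.94},{"tx":0.65,"ty":0.52,"tz":-0.05,"turn":-0.95},{"tx":0.61,"ty":0.56,"tz":-0.06,"turn":-0.95},{"tx":0.58,"ty":0.6,"tz":-0.05,"turn":-0.94},{"tx":0.53,"ty":0.63,"tz":-0.05,"turn":-0.95},{"tx":0.49,"ty":0.67,"tz":-0.05,"turn":-0.94},{"tx":0.45,"ty":0.7,"tz":-0.06,"turn":-0.95},
{"tx":0.4,"ty":0.72,"tz":-0.05,"turn":-0.94},{"tx":0.34,"ty":0.76,"tz":-0.05,"turn":-0.95},{"tx":0.3,"ty":0.77,"tz":-0.05,"turn":-0.95},
end [ 0.4921 -0.3065  0.2499] 118.01762497424033 q7 -3.3517707994677157
```

move_arm(
  plan=[
    {"tx": 0.72, "ty": -0.41, "tz": -0.05, "turn": -0.95, "gripper": 1},
    {"tx": 0.75, "ty": -0.36, "tz": -0.05, "turn": -0.95, "gripper": 1},
    {"tx": 0.77, "ty": -0.31, "tz": -0.05, "turn": -0.95, "gripper": 1},
    {"tx": 0.78, "ty": -0.26, "tz": -0.05, "turn": -0.95, "gripper": 1},
    {"tx": 0.8, "ty": -0.2, "tz": -0.05, "turn": -0.95, "gripper": 1},
    {"tx": 0.8, "ty": -0.15, "tz": -0.05, "turn": -0.95, "gripper": 1},
    {"tx": 0.82, "ty": -0.1, "tz": -0.05, "turn": -0.95, "gripper": 1},
    {"tx": 0.83, "ty": -0.05, "tz": -0.05, "turn": -0.95, "gripper": 1},
    {"tx": 0.83, "ty": 0, "tz": -0.05, "turn": -0.95, "gripper": 1},
    {"tx": 0.83, "ty": 0.06, "tz": -0.05, "turn": -0.95, "gripper": 1},
    {"tx": 0.82, "ty": 0.12, "tz": -0.05, "turn": -0.95, "gripper": 1},
    {"tx": 0.8, "ty": 0.18, "tz": -0.05, "turn": -0.95, "gripper": 1},
  ],
)

```text
t: 1.3
tcp_pos: [0.3168, -0.4829, 0.2342]
tool_rot: [[0.475, 0.88, -0.0], [0.88, -0.475, 0.001], [0.0, -0.001, -1.0]]
contact_force: [-0.6, 1.1, -0.5]
opening: 0.0873
gripper_force: 0.0
```

move_arm(
  plan=[
    {"tx": 0.8, "ty": 0.22, "tz": -0.05, "turn": -0.95, "gripper": 1},
    {"tx": 0.78, "ty": 0.28, "tz": -0.05, "turn": -0.95, "gripper": 1},
    {"tx": 0.76, "ty": 0.33, "tz": -0.05, "turn": -0.95, "gripper": 1},
    {"tx": 0.73, "ty": 0.38, "tz": -0.05, "turn": -0.95, "gripper": 1},
    {"tx": 0.7, "ty": 0.43, "tz": -0.05, "turn": -0.95, "gripper": 1},
    {"tx": 0.68, "ty": 0.47, "tz": -0.05, "turn": -0.95, "gripper": 1},
    {"tx": 0.65, "ty": 0.52, "tz": -0.05, "turn": -0.95, "gripper": 1},
    {"tx": 0.6, "ty": 0.56, "tz": -0.05, "turn": -0.95, "gripper": 1},
    {"tx": 0.58, "ty": 0.6, "tz": -0.05, "turn": -0.95, "gripper": 1},
    {"tx": 0.53, "ty": 0.63, "tz": -0.05, "turn": -0.95, "gripper": 1},
    {"tx": 0.5, "ty": 0.67, "tz": -0.05, "turn": -0.95, "gripper": 1},
    {"tx": 0.45, "ty": 0.7, "tz": -0.05, "turn": -0.95, "gripper": 1},
  ],
)

```text
t: 2.5
tcp_pos: [0.4557, -0.3408, 0.2462]
tool_rot: [[-0.296, 0.955, -0.001], [0.955, 0.296, 0.0], [0.001, -0.0, -1.0]]
contact_force: [-0.6, -0.0, -0.5]
opening: 0.0871
gripper_force: 0.0
```

move_arm(
  plan=[
    {"tx": 0.4, "ty": 0.72, "tz": -0.05, "turn": -0.95, "gripper": 1},
    {"tx": 0.34, "ty": 0.76, "tz": -0.05, "turn": -0.95, "gripper": 1},
    {"tx": 0.3, "ty": 0.77, "tz": -0.05, "turn": -0.95, "gripper": 1},
    {"gripper": 1},
    {"gripper": 1},
  ],
)

```text
invalid input at $.plan[3]: expected keys tx, ty, tz, turn, gripper
```

```bash
cat > lid.py <<'E'
from h import *
# lid centre (blue) and ticks in the wrist view, lid top at height z
import sys
z=float(sys.argv[1]); o,p,d,c,T=wrist(sys.argv[2])
B,l=blobs(p,(105,130,60),(125,255,255),300)
print(o['t'],o['tcp_pos'],o['joint_positions'])
for ce,s in B: print(ce,s)
ce,s=max(B,key=lambda b:b[1][4]); k=[i for i in range(1,l.max()+1) if (l==i).sum()==s[4]][0]
m=(l==k).astype(np.uint8); h=cv2.convexHull(cv2.findContours(m,0,2)[0][0] if 0 else max(cv2.findContours(m,0,1)[0],key=cv2.contourArea))
(e,ax,an)=cv2.fitEllipse(h); P=ray(c,T,*e,z); print('ellipse',e,ax,an,'depth',d[int(e[1])-15,int(e[0])],'lid',P, 'tool', o['tool_rot'].T@(P-o['tcp_pos']))
hm=np.zeros(m.shape,np.uint8); cv2.fillConvexPoly(hm,h,1); hm=cv2.dilate(hm,np.ones((3,3)))
hs=cv2.cvtColor(p,cv2.COLOR_RGB2HSV); w=(hm>0)&(hs[:,:,1]<90)&(hs[:,:,2]>120)
n,L,S,C=cv2.connectedComponentsWithStats(w.astype(np.uint8))
Q=[]
for i in range(1,n):
    if S[i][4]>=6:
        q=ray(c,T,*C[i],z); print('tick',C[i],S[i][4],q,np.degrees(np.arctan2(*(q-P)[1::-1])),np.linalg.norm(q-P))
E
python3 lid.py .147 w1
```

```text
2.5 [ 0.4557 -0.3408  0.2462] [ 50.8877  10.4173 -21.1761  92.5428   3.8245  77.7986  46.4312]
[364.1461 179.3252] [ 335  150   60   60 2718]
ellipse (364.146484375, 179.40597534179688) (59.26874542236328, 59.78310012817383) 66.47113800048828 depth 0.26136023 lid [ 0.4887 -0.3074  0.147 ] tool [0.0221 0.0415 0.0992]
tick [387.6364 163.3273] 55 [ 0.5046 -0.2865  0.147 ] 52.79015264616945 0.026284142732541208
tick [346.8515 197.4059] 101 [ 0.4786 -0.329   0.147 ] -114.95080436272104 0.02384692122320359
```

View pics/w1.png

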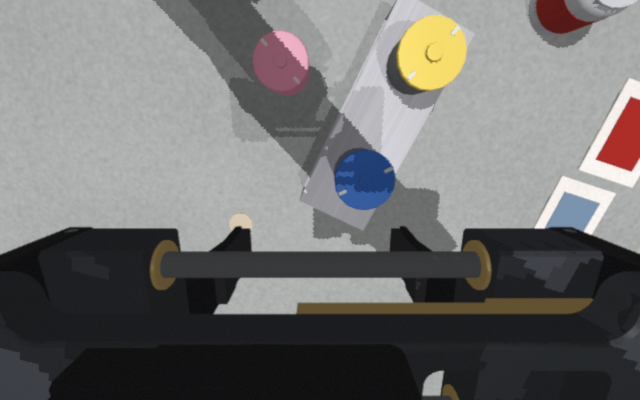

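Wrist view: the blue lid is at (364,179) with ticks near (389,170) and (341,192). Yellow is at (432,52) and pink at (281,62). The shadow makes the tick mask noisy, so I'll look again from directly above.

```bash
python3 plan.py .4887 -.3072 .24 125 5; sed -i 's/hs\[:,:,2\]>120/hs[:,:,2]>130/' lid.py
```

```text
{"tx":0.2,"ty":0.39,"tz":0.06,"turn":-0.87},{"tx":0.18,"ty":0.4,"tz":0.07,"turn":-0.87},{"tx":0.15,"ty":0.4,"tz":0.06,"turn":-0.86},{"tx":0.13,"ty":0.42,"tz":0.07,"turn":-0.87},{"tx":0.1,"ty":0.43,"tz":0.06,"turn":-0.87},
end [ 0.4888 -0.3072  0.24  ] 124.99686643843673 q7 46.547765726162666
```

move_arm(
  plan=[
    {"tx": 0.2, "ty": 0.4, "tz": 0.06, "turn": -0.87, "gripper": 1},
    {"tx": 0.18, "ty": 0.4, "tz": 0.06, "turn": -0.87, "gripper": 1},
    {"tx": 0.15, "ty": 0.4, "tz": 0.06, "turn": -0.87, "gripper": 1},
    {"tx": 0.13, "ty": 0.42, "tz": 0.07, "turn": -0.87, "gripper": 1},
    {"tx": 0.1, "ty": 0.43, "tz": 0.06, "turn": -0.87, "gripper": 1},
    {"tx": 0, "ty": 0, "tz": 0, "turn": 0, "gripper": 1},
    {"tx": 0, "ty": 0, "tz": 0, "turn": 0, "gripper": 1},
  ],
)

```text
t: 3.25
tcp_pos: [0.4863, -0.3112, 0.2401]
tool_rot: [[-0.564, 0.826, -0.001], [0.826, 0.564, 0.0], [0.0, -0.0, -1.0]]
contact_force: [-0.2, -0.1, 0.1]
opening: 0.0872
gripper_force: 0.0
```

```bash
python3 lid.py .147 w2; python3 -c "
import cv2
a=cv2.imread('pics/w2.png')[80:330,190:450];cv2.imwrite('pics/w2c.png',cv2.resize(a,None,fx=2.3,fy=2.3,interpolation=2))"
```

```text
3.25 [ 0.4863 -0.3112  0.2401] [ 49.1367  11.8865 -24.2841  91.8117   4.9863  77.4102  58.5308]
[325.0246 201.3838] [ 296  172   59   59 2681]
ellipse (325.073486328125, 201.466796875) (59.0073356628418, 59.31220245361328) 118.0907974243164 depth 0.2600326 lid [ 0.4888 -0.307   0.147 ] tool [0.002  0.0045 0.0931]
tick [351.1017 195.3559] 59 [ 0.5057 -0.2882  0.147 ] 48.02769745501407 0.025237126889516126
tick [297.7692 187.6154] 13 [ 0.4601 -0.3103  0.147 ] -173.32793248658407 0.028931216685202148
tick [295.  197.5] 8 [ 0.4631 -0.3198  0.147 ] -153.43249559378 0.028705972745012777
tick [299.8548 212.2581] 62 [ 0.4749 -0.3294  0.147 ] -121.70895110104843 0.02640630271890342
tick [315.0833 229.9167] 12 [ 0.4971 -0.3361  0.147 ] -74.16576634371017 0.03031609385545835
```

View pics/w2c.png

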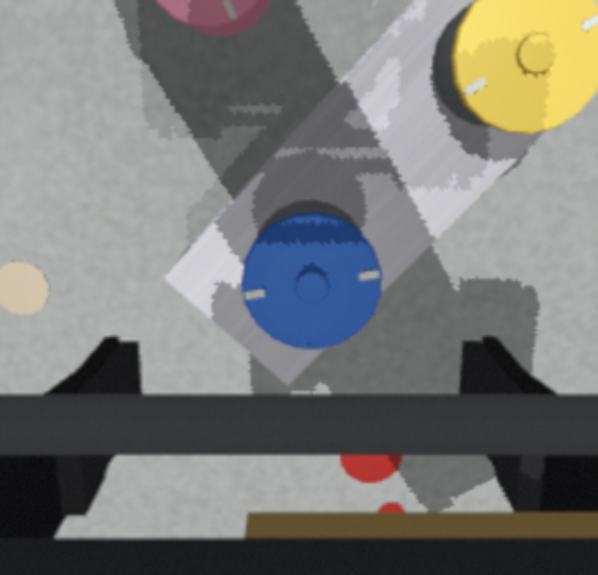

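Ticks at crop (369,275) and (255,294) put the lug line about 44° world (80.5° in the tool frame). The lid is at tool (2, 4.5) mm. Descending to grasp.

move_arm(
  plan=[
    {"tx": 0.1, "ty": 0.23, "tz": 0.5, "turn": 0, "gripper": 1},
    {"tx": 0, "ty": 0, "tz": 1, "turn": 0, "gripper": 1},
    {"tx": 0, "ty": 0, "tz": 1, "turn": 0, "gripper": 1},
    {"tx": 0, "ty": 0, "tz": 1, "turn": 0, "gripper": 1},
    {"tx": 0, "ty": 0, "tz": 1, "turn": 0, "gripper": 1},
    {"tx": 0, "ty": 0, "tz": 1, "turn": 0, "gripper": 1},
    {"tx": 0, "ty": 0, "tz": 1, "turn": 0, "gripper": 1},
    {"tx": 0, "ty": 0, "tz": 0.5, "turn": 0, "gripper": 1},
    {"tx": 0, "ty": 0, "tz": 0, "turn": 0, "gripper": 1},
    {"tx": 0, "ty": 0, "tz": 0, "turn": 0, "gripper": 1},
  ],
)

```text
t: 4.3
tcp_pos: [0.4897, -0.3067, 0.1008]
tool_rot: [[-0.565, 0.825, 0.0], [0.825, 0.565, -0.0], [-0.0, 0.0, -1.0]]
contact_force: [-0.4, -0.1, 0.1]
opening: 0.0875
gripper_force: 0.0
```

move_arm(
  force=30,
  plan=[
    {"tx": 0, "ty": 0, "tz": 0, "turn": 0, "gripper": 0},
    {"tx": 0, "ty": 0, "tz": 0, "turn": 0, "gripper": 0},
    {"tx": 0, "ty": 0, "tz": 0, "turn": 0, "gripper": 0},
    {"tx": 0, "ty": 0, "tz": 0, "turn": 0, "gripper": 0},
    {"tx": 0, "ty": 0, "tz": 0, "turn": 0, "gripper": 0},
    {"tx": 0, "ty": 0, "tz": 0, "turn": 0, "gripper": 0},
    {"tx": 0, "ty": 0, "tz": 0, "turn": 0, "gripper": 0},
    {"tx": 0, "ty": 0, "tz": 0, "turn": 0, "gripper": 0},
    {"tx": 0, "ty": 0, "tz": 0, "turn": 0, "gripper": 0},
    {"tx": 0, "ty": 0, "tz": 0, "turn": 0, "gripper": 0},
  ],
)

```text
t: 5.3
tcp_pos: [0.4896, -0.3067, 0.1006]
tool_rot: [[-0.566, 0.825, 0.0], [0.825, 0.566, -0.0], [-0.0, 0.0, -1.0]]
contact_force: [-0.8, -0.5, 3.5]
opening: 0.0582
gripper_force: 30.0
```

```bash
python3 lid.py .147 w3; python3 -c "
import cv2
a=cv2.imread('pics/w3.png')[120:400,170:470];cv2.imwrite('pics/w3c.png',cv2.resize(a,None,fx=2,fy=2,interpolation=2))"
```

```text
5.3 [ 0.4896 -0.3067  0.1006] [ 47.9409  18.0782 -24.0038 101.5015   8.2162  62.1159  55.5905]
[320.1635 239.4834] [ 269  224  103   27 1982]
[320.5291 289.4382] [ 259  278  123   24 2661]
ellipse (318.8695068359375, 290.2319641113281) (48.35975646972656, 125.79364776611328) 92.48392486572266 depth 0.08358627 lid [ 0.4909 -0.3098  0.147 ] tool [-0.0033 -0.0006 -0.0464]
tick [376.4706 279.7647] 17 [ 0.5099 -0.2901  0.147 ] 46.1264423992956 0.02733040829790159
tick [261.5 299.5] 6 [ 0.4713 -0.3293  0.147 ] -135.13455081059115 0.027680966641558072
```

View pics/w3c.png

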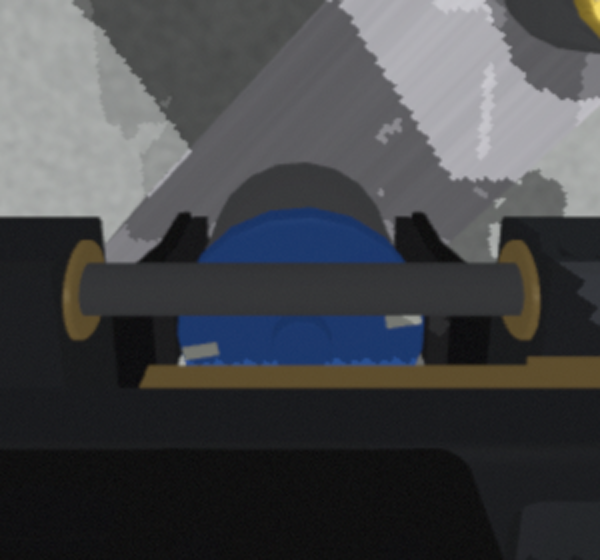

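The cup is gripped with ticks at (376,280) and (261,300), so the lug line is about 45° world. Lifting.

move_arm(
  plan=[
    {"tx": 0, "ty": 0, "tz": -0.3, "turn": 0, "gripper": 0},
    {"tx": 0, "ty": 0, "tz": -0.5, "turn": 0, "gripper": 0},
    {"tx": 0, "ty": 0, "tz": -0.7, "turn": 0, "gripper": 0},
    {"tx": 0, "ty": 0, "tz": -0.9, "turn": 0, "gripper": 0},
    {"tx": 0, "ty": 0, "tz": -0.9, "turn": 0, "gripper": 0},
    {"tx": 0, "ty": 0, "tz": -0.9, "turn": 0, "gripper": 0},
    {"tx": 0, "ty": 0, "tz": -0.9, "turn": 0, "gripper": 0},
    {"tx": 0, "ty": 0, "tz": -0.9, "turn": 0, "gripper": 0},
    {"tx": 0, "ty": 0, "tz": -0.9, "turn": 0, "gripper": 0},
    {"tx": 0, "ty": 0, "tz": 0, "turn": 0, "gripper": 0},
    {"tx": 0, "ty": 0, "tz": 0, "turn": 0, "gripper": 0},
    {"tx": 0, "ty": 0, "tz": 0, "turn": 0, "gripper": 0},
  ],
)

```text
t: 6.55
tcp_pos: [0.489, -0.3063, 0.2375]
tool_rot: [[-0.566, 0.825, -0.001], [0.825, 0.566, 0.001], [0.001, -0.0, -1.0]]
contact_force: [0.2, 0.4, -1.1]
opening: 0.0577
gripper_force: 30.0
```

```bash
cat > held.py <<'E'
from h import *
import sys
# points of the held lid in tool frame from wrist depth
o,p,d,c,T=wrist(sys.argv[1]); print(o['t'],o['tcp_pos'],o['contact_force'],o['opening'])
h=cv2.cvtColor(p,cv2.COLOR_RGB2HSV); m=cv2.inRange(h,np.array((105,130,60)),np.array((125,255,255)))
n,l,s,ce=cv2.connectedComponentsWithStats(m)
Tt=c['T_tool_cam']
def pts(mask):
    v,u=np.nonzero(mask); z=d[v,u]; k=z>0; u,v,z=u[k],v[k],z[k]
    return np.c_[u,v],(Tt[:3,:3]@np.array([(u-c['cx'])/c['fx']*z,-(v-c['cy'])/c['fy']*z,-z])).T+Tt[:3,3]
for i in range(1,n):
    if s[i][4]>300:
        uv,q=pts(l==i); print(ce[i],s[i], 'median',np.median(q,0),'x',np.percentile(q[:,0],[1,50,99]),'y',np.percentile(q[:,1],[1,99]),'z',np.percentile(q[:,2],[5,25,50,75,95]))
# silhouette: front edge of lid
ys,xs=np.nonzero(m[200:340,250:390]); top=ys.min()+200
for zt in (-.0464,-.0445,-.048):   # lid top in tool z
    f=lambda u,v: ray(c,Tt,u,v,zt)
    print(zt,'front',f(320,top)[:2])
E
python3 held.py w4
```

```text
6.55 [ 0.489  -0.3063  0.2375] [ 0.2231  0.417  -1.1465] 0.057746518419289135
[320.2972 239.4952] [ 269  224  104   27 1985] median [ 0.0218 -0.0001 -0.046 ] x [0.0167 0.0218 0.0278] y [-0.0217  0.0214] z [-0.0471 -0.0465 -0.046  -0.0454 -0.0419]
[320.4917 289.4249] [ 258  278  124   24 2662] median [-0.0018  0.0003 -0.0465] x [-0.0094 -0.0018  0.0051] y [-0.0281  0.0278] z [-0.0526 -0.0479 -0.0465 -0.0461 -0.0454]
-0.0464 front [ 0.0296 -0.0001]
-0.0445 front [ 0.0289 -0.0001]
-0.048 front [ 0.0302 -0.0001]
```

The lid top is at tool z = -46 mm, so the cup origin is at tool z = +46 mm. Now moving so the collar is under the wrist camera beside the held cup.

```bash
python3 plan.py .505 .057 .24 67 20
```

```text
{"tx":0.73,"ty":0.55,"tz":-0.01,"turn":0.72},{"tx":0.75,"ty":0.51,"tz":-0,"turn":0.72},{"tx":0.78,"ty":0.47,"tz":-0.01,"turn":0.71},{"tx":0.8,"ty":0.43,"tz":-0.01,"turn":0.72},{"tx":0.82,"ty":0.39,"tz":-0,"turn":0.72},{"tx":0.84,"ty":0.35,"tz":-0.01,"turn":0.72},{"tx":0.85,"ty":0.31,"tz":-0.01,"turn":0.72},{"tx":0.87,"ty":0.26,"tz":-0,"turn":0.72},{"tx":0.88,"ty":0.22,"tz":-0.01,"turn":0.71},{"tx":0.9,"ty":0.18,"tz":-0.01,"turn":0.72},{"tx":0.9,"ty":0.13,"tz":-0,"turn":0.72},{"tx":0.9,"ty":0.09,"tz":-0.01,"turn":0.72},
{"tx":0.91,"ty":0.03,"tz":-0.01,"turn":0.72},{"tx":0.91,"ty":-0,"tz":-0,"turn":0.72},{"tx":0.91,"ty":-0.05,"tz":-0.01,"turn":0.71},{"tx":0.9,"ty":-0.1,"tz":-0.01,"turn":0.72},{"tx":0.9,"ty":-0.14,"tz":-0,"turn":0.72},{"tx":0.89,"ty":-0.19,"tz":-0.01,"turn":0.72},{"tx":0.88,"ty":-0.23,"tz":-0.01,"turn":0.72},{"tx":0.86,"ty":-0.27,"tz":-0,"turn":0.71},
end [0.505  0.0569 0.2399] 67.01788210723673 q7 58.06504482136941
```

move_arm(
  plan=[
    {"tx": 0.73, "ty": 0.55, "tz": 0, "turn": 0.72, "gripper": 0},
    {"tx": 0.75, "ty": 0.51, "tz": 0, "turn": 0.72, "gripper": 0},
    {"tx": 0.78, "ty": 0.47, "tz": 0, "turn": 0.72, "gripper": 0},
    {"tx": 0.8, "ty": 0.43, "tz": 0, "turn": 0.72, "gripper": 0},
    {"tx": 0.82, "ty": 0.39, "tz": 0, "turn": 0.72, "gripper": 0},
    {"tx": 0.84, "ty": 0.35, "tz": 0, "turn": 0.72, "gripper": 0},
    {"tx": 0.85, "ty": 0.31, "tz": 0, "turn": 0.72, "gripper": 0},
    {"tx": 0.87, "ty": 0.26, "tz": 0, "turn": 0.72, "gripper": 0},
    {"tx": 0.88, "ty": 0.22, "tz": 0, "turn": 0.72, "gripper": 0},
    {"tx": 0.9, "ty": 0.18, "tz": 0, "turn": 0.72, "gripper": 0},
    {"tx": 0.9, "ty": 0.13, "tz": 0, "turn": 0.72, "gripper": 0},
    {"tx": 0.9, "ty": 0.09, "tz": 0, "turn": 0.72, "gripper": 0},
  ],
)

```text
t: 7.8
tcp_pos: [0.4989, -0.0878, 0.2375]
tool_rot: [[0.004, 1.0, -0.001], [1.0, -0.004, 0.0], [0.0, -0.001, -1.0]]
contact_force: [0.0, -0.5, -0.8]
opening: 0.0581
gripper_force: 30.0
```

move_arm(
  plan=[
    {"tx": 0.91, "ty": 0.03, "tz": 0, "turn": 0.72, "gripper": 0},
    {"tx": 0.91, "ty": 0, "tz": 0, "turn": 0.72, "gripper": 0},
    {"tx": 0.91, "ty": -0.05, "tz": 0, "turn": 0.72, "gripper": 0},
    {"tx": 0.9, "ty": -0.1, "tz": 0, "turn": 0.72, "gripper": 0},
    {"tx": 0.9, "ty": -0.14, "tz": 0, "turn": 0.72, "gripper": 0},
    {"tx": 0.89, "ty": -0.19, "tz": 0, "turn": 0.72, "gripper": 0},
    {"tx": 0.88, "ty": -0.23, "tz": 0, "turn": 0.72, "gripper": 0},
    {"tx": 0.86, "ty": -0.27, "tz": 0, "turn": 0.72, "gripper": 0},
    {"tx": 0, "ty": 0, "tz": 0, "turn": 0, "gripper": 0},
    {"tx": 0, "ty": 0, "tz": 0, "turn": 0, "gripper": 0},
    {"tx": 0, "ty": 0, "tz": 0, "turn": 0, "gripper": 0},
  ],
)

```text
t: 8.9
tcp_pos: [0.5058, 0.0556, 0.238]
tool_rot: [[0.393, 0.919, -0.001], [0.919, -0.393, -0.0], [-0.001, -0.001, -1.0]]
contact_force: [-0.2, 0.1, -1.5]
opening: 0.0584
gripper_force: 30.0
```

Run:
```python
from h import *
o,p,d,c,T=wrist('w5'); print(o['t'],o['tcp_pos'],o['tool_rot'],o['joint_positions'])
cv2.imwrite('pics/w5c.png',cv2.resize(p[0:220,210:430],None,fx=2.7,fy=2.7,interpolation=cv2.INTER_CUBIC)[:,:,::-1])
```

```text
8.9 [0.5058 0.0556 0.238 ] [[ 0.3933  0.9194 -0.0007]
 [ 0.9194 -0.3933 -0.0003]
 [-0.0006 -0.0005 -1.    ]] [ 25.254    4.7228 -38.1751 100.2868   3.0139  76.0599 -36.7159]
```

View pics/w5c.png

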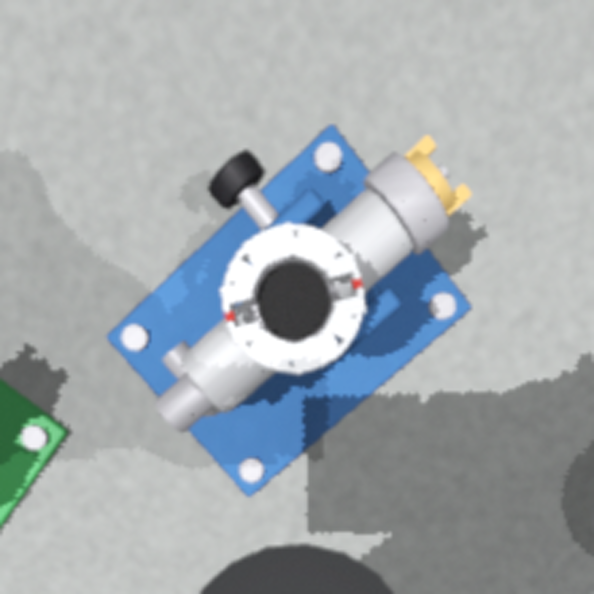

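The collar is at crop (293,297), with red marks at (357,284) and (230,316). Computing the precise collar centre, slot angle and held-lug angle.

Run:
```python
from h import *
from scipy.optimize import least_squares
f=np.load('pics/w5.npz');p,d=f['p'],f['d'];c=viewer.calibration('wrist');Tt=c['T_tool_cam'];o=r.get_obs()
zc=o['tcp_pos'][2]-.150   # collar top in tool z
cc=(210+293/2.7,297/2.7); print('centre px',cc)
h=cv2.cvtColor(p,cv2.COLOR_RGB2HSV)
B,_=blobs(p[60:160,270:370],(0,120,120),(8,255,255),3); B2,_=blobs(p[60:160,270:370],(172,120,120),(180,255,255),2)
R=[]
for ce,s in B+B2: q=ray(c,Tt,ce[0]+270,ce[1]+60,zc); R.append(q); print('red',ce+[270,60],s[4],q)
# white ring outer edge, bore edge
m=((h[:,:,2]>235)&(h[:,:,1]<25)).astype(np.uint8); mm=np.zeros_like(m); cv2.circle(mm,(int(cc[0]),int(cc[1])),30,1,-1); m&=mm
k=max(cv2.findContours(m,0,1)[0],key=cv2.contourArea); hull=cv2.convexHull(k); e=cv2.fitEllipse(hull); q=ray(c,Tt,*e[0],zc); print('outer',e,q)
b=((h[:,:,2]<75)).astype(np.uint8)&mm; n,l,s,ce=cv2.connectedComponentsWithStats(b); i=1+np.argmax(s[1:,4]); print('bore',ce[i],s[i],ray(c,Tt,*ce[i],zc))
print('depth collar',[ (Tt@np.array([0,0,-1,0]))[2]])
print('slot angle', [np.degrees(np.arctan2(*(a-q)[1::-1])) for a in R])
# held lid
for w in ('w3','w4','w5'):
    g=np.load(f'pics/{w}.npz')['p']; hh=cv2.cvtColor(g,cv2.COLOR_RGB2HSV); mb=cv2.inRange(hh,np.array((105,130,60)),np.array((125,255,255)))
    E=[]
    for u in range(285,357,3):
        col=np.nonzero(mb[215:250,u])[0]
        if len(col): E.append(ray(c,Tt,u,col[0]+215-.5,-.0382)[:2])
    E=np.array(E); s=least_squares(lambda x:np.hypot(*(E-x).T)-.0295,[0,0]); print(w,'lid centre tool (bottom edge)',s.x,np.sqrt(np.mean(s.fun**2)))
    mw=((hh[:,:,1]<100)&(hh[:,:,2]>95)).astype(np.uint8); mw[:278]=0; mw[303:]=0; mw[:,:259]=0; mw[:,382:]=0
    n,l,st,ce=cv2.connectedComponentsWithStats(mw); Q=[]
    for i in range(1,n):
        if st[i][4]>12: print('  tick',ce[i],st[i],ray(c,Tt,*ce[i],-.0462));
```

```text
centre px (318.5185185185185, 109.99999999999999)
red [341.8571 104.7143] 7 [0.0883 0.0178 0.0881]
red [295.2 116.6] 5 [ 0.0786 -0.0221  0.0881]
outer ((317.36639404296875, 106.10388946533203), (45.41627883911133, 50.634742736816406), 69.6109390258789) [ 0.0872 -0.003   0.0881]
bore [318.1779 110.9235] [305  98  27  27 562] [ 0.0833 -0.0023  0.0881]
depth collar [np.float64(0.9658648421831987)]
slot angle [np.float64(86.89998017379484), np.float64(-114.18868316529796)]
w3 lid centre tool (bottom edge) [-0.003  -0.0006] 0.00019202086710510774
  tick [370.7423 280.1443] [362 278  19   6  97] [ 0.0015  0.0229 -0.0462]
  tick [268.75   295.7571] [259 291  21  12 140] [-0.0068 -0.025  -0.0462]
  tick [378.9231 300.5385] [377 298   4   5  13] [-0.0094  0.0273 -0.0462]
w4 lid centre tool (bottom edge) [-0.003  -0.0006] 0.00017599504369647376
  tick [370.8247 280.1856] [362 278  19   6  97] [ 0.0015  0.023  -0.0462]
  tick [268.6327 295.966 ] [259 291  21  12 147] [-0.0069 -0.025  -0.0462]
  tick [379.1667 300.5556] [376 298   6   5  18] [-0.0094  0.0275 -0.0462]
  tick [289.5 302. ] [270 302  40   1  40] [-0.0102 -0.0152 -0.0462]
  tick [348.5 302. ] [331 302  36   1  36] [-0.0102  0.0129 -0.0462]
w5 lid centre tool (bottom edge) [-0.0031 -0.0006] 0.0001827701908762091
  tick [370.495 280.297] [362 278  19   7 101] [ 0.0014  0.0228 -0.0462]
  tick [295.7212 298.6617] [259 291 123  12 269] [-0.0084 -0.0122 -0.0462]
```

move_arm(
  plan=[
    {"tx": 0, "ty": 0, "tz": -1, "turn": 0, "gripper": 0},
    {"tx": 0, "ty": 0, "tz": -1, "turn": 0, "gripper": 0},
    {"tx": 0, "ty": 0, "tz": -1, "turn": 0, "gripper": 0},
    {"tx": 0, "ty": 0, "tz": -1, "turn": 0, "gripper": 0},
    {"tx": 0, "ty": 0, "tz": -1, "turn": 0, "gripper": 0},
    {"tx": 0, "ty": 0, "tz": 0, "turn": 0, "gripper": 0},
    {"tx": 0, "ty": 0, "tz": 0, "turn": 0, "gripper": 0},
    {"tx": 0, "ty": 0, "tz": 0, "turn": 0, "gripper": 0},
  ],
)

```text
t: 9.75
tcp_pos: [0.5056, 0.0562, 0.3372]
tool_rot: [[0.393, 0.919, -0.002], [0.919, -0.393, -0.0], [-0.001, -0.001, -1.0]]
contact_force: [-0.5, 0.3, -1.6]
opening: 0.0577
gripper_force: 30.0
```

```bash
cat > col.py <<'E'
from h import *
import sys
# collar red marks and bore in tool + world; args: name
o,p,d,c,T=wrist(sys.argv[1]); Tt=c['T_tool_cam']; R=np.array(o['tool_rot']); P=np.array(o['tcp_pos'])
print(o['t'],P,np.degrees(np.arctan2(R[1,0],R[0,0])),R[:,2])
g=R.T@(np.array([.537,.131,.15])-P); zc=P[2]-.15
q=Tt[:3,:3].T@(g-Tt[:3,3]); u0,v0=c['cx']-q[0]/q[2]*c['fx'],c['cy']+q[1]/q[2]*c['fy']; print('expected px',u0,v0)
a,b=max(0,int(v0)-40),max(0,int(u0)-40); s=p[a:a+80,b:b+80]
h=cv2.cvtColor(s,cv2.COLOR_RGB2HSV); m=(((h[:,:,0]<9)|(h[:,:,0]>171))&(h[:,:,1]>100)&(h[:,:,2]>100)).astype(np.uint8)
n,l,st,ce=cv2.connectedComponentsWithStats(m); Q=[]
for i in range(1,n):
    if st[i][4]>2: x=ray(c,T,ce[i][0]+b,ce[i][1]+a,.15); Q.append(x); print('red',ce[i]+[b,a],st[i][4],x)
k=(h[:,:,2]<75).astype(np.uint8); n,l,st,ce=cv2.connectedComponentsWithStats(k); i=min(range(1,n),key=lambda i:np.hypot(*(ce[i]-40)) if st[i][4]>150 else 99)
x=ray(c,T,ce[i][0]+b,ce[i][1]+a,.15); print('bore',ce[i]+[b,a],st[i],'world',x,'tool',R.T@(x-P))
if len(Q)==2:
    M=(Q[0]+Q[1])/2; D=Q[0]-Q[1]; print('mid world',M,'tool',R.T@(M-P),'slot world deg',np.degrees(np.arctan(D[1]/D[0])),'len',np.linalg.norm(D))
E
python3 col.py w6
```

```text
9.75 [0.5056 0.0562 0.3372] 66.83424577640594 [-0.0016 -0.0001 -1.    ]
expected px 320.4727867742101 116.94138912562063
bore [319.2238 115.657 ] [ 30  30  19  20 277] world [0.5362 0.1329 0.15  ] tool [ 0.0828 -0.0018  0.1871]
```

The hover-view ticks also give the cup axis at tool x ≈ -2 mm, in agreement with the close view. So the shift is 85 mm in tx and -1.5 mm in ty, with a turn of about -3.4°, and then down to just above the collar.

move_arm(
  plan=[
    {"tx": 0.85, "ty": -0.07, "tz": 0, "turn": 0, "gripper": 0},
    {"tx": 0.85, "ty": 0, "tz": 0, "turn": 0, "gripper": 0},
    {"tx": 0.85, "ty": 0, "tz": 0, "turn": 0, "gripper": 0},
    {"tx": 0.85, "ty": 0, "tz": 0.5, "turn": 0, "gripper": 0},
    {"tx": 0.85, "ty": 0, "tz": 1, "turn": 0, "gripper": 0},
    {"tx": 0, "ty": 0, "tz": 1, "turn": -0.85, "gripper": 0},
    {"tx": 0, "ty": 0, "tz": 1, "turn": 0, "gripper": 0},
    {"tx": 0, "ty": 0, "tz": 1, "turn": 0, "gripper": 0},
    {"tx": 0, "ty": 0, "tz": 1, "turn": 0, "gripper": 0},
    {"tx": 0, "ty": 0, "tz": 1, "turn": 0, "gripper": 0},
    {"tx": 0, "ty": 0, "tz": 0, "turn": 0, "gripper": 0},
    {"tx": 0, "ty": 0, "tz": 0, "turn": 0, "gripper": 0},
  ],
)

```text
t: 11.0
tcp_pos: [0.5378, 0.1353, 0.2082]
tool_rot: [[0.338, 0.941, -0.001], [0.941, -0.338, 0.0], [-0.0, -0.001, -1.0]]
contact_force: [0.3, 0.2, -0.5]
opening: 0.058
gripper_force: 30.0
```

move_arm(
  plan=[
    {"tx": 0, "ty": 0, "tz": 0, "turn": 0, "gripper": 0},
    {"tx": 0, "ty": 0, "tz": 0, "turn": 0, "gripper": 0},
  ],
)

```text
t: 11.2
tcp_pos: [0.5386, 0.1356, 0.2094]
tool_rot: [[0.338, 0.941, 0.002], [0.941, -0.338, 0.0], [0.001, 0.001, -1.0]]
contact_force: [0.5, -0.6, -1.0]
opening: 0.0578
gripper_force: 30.0
```

Run:
```python
from h import *
o=r.get_obs(); P=np.array(o['tcp_pos']); R=np.array(o['tool_rot']); print(o['t'],P,R,o['joint_positions'],np.degrees(np.arctan2(R[1,0],R[0,0])))
R0=np.array([[.3933,.9194,-.0007],[.9194,-.3933,-.0003],[-.0006,-.0005,-1]])
for P0,q in (([.5058,.0556,.238],[.0833,-.0014,0]),([.5056,.0562,.3372],[.0828,-.001,0])):
    C=np.array(P0)+R0@q; print('collar',C,'cup err in tool',R.T@(P+R@np.array([-.0022,0,.0458])-C)*1e3)
```

```text
11.2 [0.5386 0.1356 0.2094] [[ 0.3378  0.9412  0.0015]
 [ 0.9412 -0.3378  0.0003]
 [ 0.0008  0.0013 -1.    ]] [ 18.0531  12.58   -41.983   96.6872   8.7387  73.9848 -45.3979] 70.25626462154773
collar [0.5373 0.1327 0.238 ] cup err in tool [ 0.8865  0.2666 74.3335]
collar [0.5372 0.1327 0.3372] cup err in tool [  0.8351   0.155  173.5335]
```

move_arm(
  plan=[
    {"tx": -0.02, "ty": 0, "tz": 0.3, "turn": 0, "gripper": 0},
    {"tx": 0, "ty": 0, "tz": 0.2, "turn": 0, "gripper": 0},
    {"tx": 0, "ty": 0, "tz": 0.1, "turn": 0, "gripper": 0},
    {"tx": 0, "ty": 0, "tz": 0.05, "turn": 0, "gripper": 0},
    {"tx": 0, "ty": 0, "tz": 0.05, "turn": 0, "gripper": 0},
    {"tx": 0, "ty": 0, "tz": 0, "turn": 0, "gripper": 0},
    {"tx": 0, "ty": 0, "tz": 0, "turn": 0, "gripper": 0},
  ],
)

```text
t: 11.9
tcp_pos: [0.538, 0.135, 0.1944]
tool_rot: [[0.338, 0.941, 0.0], [0.941, -0.338, 0.0], [0.0, 0.0, -1.0]]
contact_force: [0.1, -0.3, -0.2]
opening: 0.0578
gripper_force: 30.0
```

move_arm(
  plan=[
    {"tx": 0, "ty": 0, "tz": 0.05, "turn": 0, "gripper": 0},
    {"tx": 0, "ty": 0, "tz": 0.05, "turn": 0, "gripper": 0},
    {"tx": 0, "ty": 0, "tz": 0, "turn": 0, "gripper": 0},
    {"tx": 0, "ty": 0, "tz": 0, "turn": 0, "gripper": 0},
  ],
)

```text
t: 12.3
tcp_pos: [0.5379, 0.135, 0.1923]
tool_rot: [[0.338, 0.941, -0.0], [0.941, -0.338, 0.0], [0.0, -0.0, -1.0]]
contact_force: [0.1, -1.0, -0.6]
opening: 0.0576
gripper_force: 30.0
```

move_arm(
  plan=[
    {"tx": 0, "ty": 0, "tz": 0.05, "turn": 0, "gripper": 0},
    {"tx": 0, "ty": 0, "tz": 0.05, "turn": 0, "gripper": 0},
    {"tx": 0, "ty": 0, "tz": 0, "turn": 0, "gripper": 0},
    {"tx": 0, "ty": 0, "tz": 0, "turn": 0, "gripper": 0},
  ],
)

```text
t: 12.7
tcp_pos: [0.5379, 0.135, 0.1903]
tool_rot: [[0.338, 0.941, -0.0], [0.941, -0.338, 0.0], [-0.0, -0.0, -1.0]]
contact_force: [0.1, -0.3, -1.1]
opening: 0.0579
gripper_force: 30.0
```

move_arm(
  plan=[
    {"tx": 0, "ty": 0, "tz": 0.05, "turn": 0, "gripper": 0},
    {"tx": 0, "ty": 0, "tz": 0, "turn": 0, "gripper": 0},
    {"tx": 0, "ty": 0, "tz": 0, "turn": 0, "gripper": 0},
  ],
)

```text
t: 13.0
tcp_pos: [0.5379, 0.135, 0.1894]
tool_rot: [[0.338, 0.941, -0.0], [0.941, -0.338, 0.0], [0.0, -0.0, -1.0]]
contact_force: [0.8, 0.3, -1.7]
opening: 0.0582
gripper_force: 30.0
```

move_arm(
  plan=[
    {"tx": 0, "ty": 0, "tz": 0.05, "turn": 0, "gripper": 0},
    {"tx": 0, "ty": 0, "tz": 0, "turn": 0, "gripper": 0},
    {"tx": 0, "ty": 0, "tz": 0, "turn": 0, "gripper": 0},
  ],
)

```text
t: 13.3
tcp_pos: [0.5379, 0.135, 0.1883]
tool_rot: [[0.338, 0.941, -0.0], [0.941, -0.338, 0.0], [-0.0, -0.0, -1.0]]
contact_force: [-0.2, -0.6, -1.0]
opening: 0.0577
gripper_force: 30.0
```

move_arm(
  plan=[
    {"tx": 0, "ty": 0, "tz": 0.05, "turn": 0, "gripper": 0},
    {"tx": 0, "ty": 0, "tz": 0.05, "turn": 0, "gripper": 0},
    {"tx": 0, "ty": 0, "tz": 0, "turn": 0, "gripper": 0},
    {"tx": 0, "ty": 0, "tz": 0, "turn": 0, "gripper": 0},
  ],
)

```text
t: 13.7
tcp_pos: [0.538, 0.1351, 0.1865]
tool_rot: [[0.338, 0.941, 0.0], [0.941, -0.338, 0.0], [0.0, 0.0, -1.0]]
contact_force: [-0.2, -0.5, 0.5]
opening: 0.0579
gripper_force: 30.0
```

move_arm(
  plan=[
    {"tx": 0, "ty": 0, "tz": 0.05, "turn": 0, "gripper": 0},
    {"tx": 0, "ty": 0, "tz": 0.05, "turn": 0, "gripper": 0},
    {"tx": 0, "ty": 0, "tz": 0, "turn": 0, "gripper": 0},
    {"tx": 0, "ty": 0, "tz": 0, "turn": 0, "gripper": 0},
  ],
)

```text
t: 14.1
tcp_pos: [0.538, 0.1351, 0.1845]
tool_rot: [[0.338, 0.941, 0.0], [0.941, -0.338, 0.0], [0.0, 0.0, -1.0]]
contact_force: [-0.6, 0.8, 2.2]
opening: 0.0576
gripper_force: 30.0
```

The force is rising as the seal spring should, so the lugs have passed through the slots. Pressing down a further 7 mm.

move_arm(
  plan=[
    {"tx": 0, "ty": 0, "tz": 0.05, "turn": 0, "gripper": 0},
    {"tx": 0, "ty": 0, "tz": 0.05, "turn": 0, "gripper": 0},
    {"tx": 0, "ty": 0, "tz": 0.05, "turn": 0, "gripper": 0},
    {"tx": 0, "ty": 0, "tz": 0, "turn": 0, "gripper": 0},
    {"tx": 0, "ty": 0, "tz": 0, "turn": 0, "gripper": 0},
  ],
)

```text
t: 14.6
tcp_pos: [0.5381, 0.1351, 0.1816]
tool_rot: [[0.338, 0.941, 0.0], [0.941, -0.338, 0.0], [0.0, 0.0, -1.0]]
contact_force: [-1.2, 0.8, 5.9]
opening: 0.0577
gripper_force: 30.0
```

move_arm(
  plan=[
    {"tx": 0, "ty": 0, "tz": 0.05, "turn": 0, "gripper": 0},
    {"tx": 0, "ty": 0, "tz": 0.05, "turn": 0, "gripper": 0},
    {"tx": 0, "ty": 0, "tz": 0.05, "turn": 0, "gripper": 0},
    {"tx": 0, "ty": 0, "tz": 0, "turn": 0, "gripper": 0},
    {"tx": 0, "ty": 0, "tz": 0, "turn": 0, "gripper": 0},
  ],
)

```text
t: 15.1
tcp_pos: [0.5382, 0.1353, 0.179]
tool_rot: [[0.338, 0.941, 0.001], [0.941, -0.338, 0.0], [0.001, 0.001, -1.0]]
contact_force: [-2.6, -0.5, 9.0]
opening: 0.0578
gripper_force: 30.0
```

move_arm(
  plan=[
    {"tx": 0, "ty": 0, "tz": 0.05, "turn": 0, "gripper": 0},
    {"tx": 0, "ty": 0, "tz": 0, "turn": 0, "gripper": 0},
    {"tx": 0, "ty": 0, "tz": 0, "turn": 0, "gripper": 0},
  ],
)

```text
t: 15.4
tcp_pos: [0.5383, 0.1354, 0.1781]
tool_rot: [[0.338, 0.941, 0.001], [0.941, -0.338, 0.0], [0.001, 0.001, -1.0]]
contact_force: [-1.7, 0.6, 9.5]
opening: 0.0581
gripper_force: 30.0
```

Origin is about 17.6 mm below the inlet, under the lip. Starting the clockwise twist about the cup axis, compensating for the 2 mm offset.

move_arm(
  plan=[
    {"tx": 0, "ty": 0.004, "tz": 0, "turn": 0.5, "gripper": 0},
    {"tx": 0, "ty": 0.004, "tz": 0, "turn": 0.5, "gripper": 0},
    {"tx": 0, "ty": 0.004, "tz": 0, "turn": 0.5, "gripper": 0},
    {"tx": 0, "ty": 0.004, "tz": 0, "turn": 0.5, "gripper": 0},
    {"tx": 0, "ty": 0.004, "tz": 0, "turn": 0.5, "gripper": 0},
    {"tx": 0, "ty": 0.004, "tz": 0, "turn": 0.5, "gripper": 0},
    {"tx": 0, "ty": 0, "tz": 0, "turn": 0, "gripper": 0},
    {"tx": 0, "ty": 0, "tz": 0, "turn": 0, "gripper": 0},
  ],
)

```text
t: 16.2
tcp_pos: [0.5392, 0.135, 0.1783]
tool_rot: [[0.526, 0.85, 0.002], [0.85, -0.526, 0.0], [0.001, 0.002, -1.0]]
contact_force: [0.1, 0.6, 8.8]
opening: 0.058
gripper_force: 30.0
```

```bash
cat > st.py <<'E'
from h import *
o=r.get_obs(); P=np.array(o['tcp_pos']); R=np.array(o['tool_rot'])
print(o['t'],P,'cup',P+R@np.array([-.0022,0,.0458]),'yaw',np.degrees(np.arctan2(R[1,0],R[0,0])),'F',o['contact_force'],'M',o['ft_torque'],'q7',o['joint_positions'][6])
E
python3 st.py
```

```text
16.2 [0.5392 0.135  0.1783] cup [0.5381 0.1331 0.1325] yaw 58.25006993091498 F [0.1422 0.5895 8.8304] M [-0.0758  0.0917 -0.0274] q7 -57.84872627561049
```

move_arm(
  plan=[
    {"tx": 0, "ty": 0.008, "tz": 0, "turn": 0.8, "gripper": 0},
    {"tx": 0, "ty": 0.006, "tz": 0, "turn": 0.8, "gripper": 0},
    {"tx": 0, "ty": 0.006, "tz": 0, "turn": 0.8, "gripper": 0},
    {"tx": 0, "ty": 0.006, "tz": 0, "turn": 0.8, "gripper": 0},
    {"tx": 0, "ty": 0.006, "tz": 0, "turn": 0.8, "gripper": 0},
    {"tx": 0, "ty": 0.006, "tz": 0, "turn": 0.8, "gripper": 0},
    {"tx": 0, "ty": 0.006, "tz": 0, "turn": 0.8, "gripper": 0},
    {"tx": 0, "ty": 0.006, "tz": 0, "turn": 0.8, "gripper": 0},
    {"tx": 0, "ty": 0.006, "tz": 0, "turn": 0.8, "gripper": 0},
    {"tx": 0, "ty": 0.006, "tz": 0, "turn": 0.8, "gripper": 0},
    {"tx": 0, "ty": 0, "tz": 0, "turn": 0, "gripper": 0},
    {"tx": 0, "ty": 0, "tz": 0, "turn": 0, "gripper": 0},
  ],
)

```text
t: 17.4
tcp_pos: [0.5402, 0.134, 0.1784]
tool_rot: [[0.897, 0.442, 0.002], [0.442, -0.897, 0.0], [0.002, 0.001, -1.0]]
contact_force: [-0.5, -0.2, 8.2]
opening: 0.0579
gripper_force: 30.0
```

```bash
python3 st.py; python3 held.py w7 | tail -3
```

```text
17.4 [0.5402 0.134  0.1784] cup [0.5383 0.133  0.1326] yaw 26.240858503524336 F [-0.4925 -0.2487  8.2183] M [-0.077   0.0341 -0.028 ] q7 -88.81723876213083
-0.0464 front [ 0.0397 -0.0008]
-0.0445 front [ 0.0392 -0.0008]
-0.048 front [ 0.0401 -0.0008]
```

move_arm(
  plan=[
    {"tx": 0, "ty": 0.006, "tz": 0, "turn": 0.8, "gripper": 0},
    {"tx": 0, "ty": 0.006, "tz": 0, "turn": 0.8, "gripper": 0},
    {"tx": 0, "ty": 0.006, "tz": 0, "turn": 0.8, "gripper": 0},
    {"tx": 0, "ty": 0.006, "tz": 0, "turn": 0.8, "gripper": 0},
    {"tx": 0, "ty": 0.006, "tz": 0, "turn": 0.8, "gripper": 0},
    {"tx": 0, "ty": 0.006, "tz": 0, "turn": 0.8, "gripper": 0},
    {"tx": 0, "ty": 0.006, "tz": 0, "turn": 0.8, "gripper": 0},
    {"tx": 0, "ty": 0.006, "tz": 0, "turn": 0.8, "gripper": 0},
    {"tx": 0, "ty": 0, "tz": 0, "turn": 0, "gripper": 0},
    {"tx": 0, "ty": 0, "tz": 0, "turn": 0, "gripper": 0},
  ],
)

```text
t: 18.45
tcp_pos: [0.5403, 0.133, 0.1783]
tool_rot: [[1.0, 0.011, 0.002], [0.011, -1.0, 0.0], [0.002, -0.0, -1.0]]
contact_force: [-0.5, -0.3, 8.2]
opening: 0.0578
gripper_force: 30.0
```

```bash
python3 st.py
```

```text
18.45 [0.5403 0.133  0.1783] cup [0.5382 0.133  0.1325] yaw 0.6411435274576831 F [-0.5016 -0.293   8.2129] M [-0.2026  0.1681 -0.0233] q7 -113.64396193261932
```

move_arm(
  plan=[
    {"tx": 0, "ty": 0.004, "tz": 0, "turn": 0.5, "gripper": 0},
    {"tx": 0, "ty": 0.004, "tz": 0, "turn": 0.5, "gripper": 0},
    {"tx": 0, "ty": 0.004, "tz": 0, "turn": 0.5, "gripper": 0},
    {"tx": 0, "ty": 0, "tz": 0, "turn": 0, "gripper": 0},
    {"tx": 0, "ty": 0, "tz": 0, "turn": 0, "gripper": 0},
  ],
)

```text
t: 18.95
tcp_pos: [0.5402, 0.1327, 0.1783]
tool_rot: [[0.996, -0.093, 0.002], [-0.093, -0.996, -0.0], [0.002, -0.0, -1.0]]
contact_force: [-0.4, -1.1, 9.2]
opening: 0.0581
gripper_force: 30.0
```

```bash
python3 st.py
```

```text
18.95 [0.5402 0.1327 0.1783] cup [0.5381 0.1329 0.1325] yaw -5.358828455459804 F [-0.4456 -1.0758  9.1669] M [-0.1639  0.2094 -0.0243] q7 -119.46774742970813
```

Turned 75.6° so far. Taking small steps to feel for the stop.

move_arm(
  plan=[
    {"tx": 0, "ty": 0.002, "tz": 0, "turn": 0.25, "gripper": 0},
    {"tx": 0, "ty": 0.002, "tz": 0, "turn": 0.25, "gripper": 0},
    {"tx": 0, "ty": 0.002, "tz": 0, "turn": 0.25, "gripper": 0},
    {"tx": 0, "ty": 0, "tz": 0, "turn": 0, "gripper": 0},
    {"tx": 0, "ty": 0, "tz": 0, "turn": 0, "gripper": 0},
  ],
)

```text
t: 19.45
tcp_pos: [0.5402, 0.1326, 0.1783]
tool_rot: [[0.989, -0.145, 0.002], [-0.145, -0.989, -0.0], [0.002, -0.0, -1.0]]
contact_force: [-0.2, -0.4, 8.8]
opening: 0.0579
gripper_force: 30.0
```

```bash
python3 st.py
```

```text
19.45 [0.5402 0.1326 0.1783] cup [0.5381 0.1329 0.1325] yaw -8.35040477982993 F [-0.1572 -0.3598  8.779 ] M [-0.2474  0.2223 -0.0116] q7 -122.3772828278789
```

move_arm(
  plan=[
    {"tx": 0, "ty": 0.002, "tz": 0, "turn": 0.25, "gripper": 0},
    {"tx": 0, "ty": 0.002, "tz": 0, "turn": 0.25, "gripper": 0},
    {"tx": 0, "ty": 0, "tz": 0, "turn": 0, "gripper": 0},
    {"tx": 0, "ty": 0, "tz": 0, "turn": 0, "gripper": 0},
  ],
)

```text
t: 19.85
tcp_pos: [0.5401, 0.1325, 0.1783]
tool_rot: [[0.984, -0.18, 0.002], [-0.18, -0.984, -0.0], [0.002, -0.0, -1.0]]
contact_force: [-1.5, -0.5, 8.8]
opening: 0.058
gripper_force: 30.0
```

```bash
python3 st.py
```

```text
19.85 [0.5401 0.1325 0.1783] cup [0.538  0.1329 0.1325] yaw -10.34561272602177 F [-1.5474 -0.4514  8.8126] M [-0.1646  0.3286  0.0787] q7 -124.31688136120052
```

move_arm(
  plan=[
    {"tx": 0, "ty": 0.002, "tz": 0, "turn": 0.25, "gripper": 0},
    {"tx": 0, "ty": 0, "tz": 0, "turn": 0, "gripper": 0},
    {"tx": 0, "ty": 0, "tz": 0, "turn": 0, "gripper": 0},
  ],
)

```text
t: 20.15
tcp_pos: [0.5401, 0.1325, 0.1783]
tool_rot: [[0.98, -0.197, 0.002], [-0.197, -0.98, -0.0], [0.002, -0.0, -1.0]]
contact_force: [-0.9, -0.7, 9.2]
opening: 0.0577
gripper_force: 30.0
```

```bash
python3 st.py
```

```text
20.15 [0.5401 0.1325 0.1783] cup [0.538  0.1329 0.1325] yaw -11.335634555024868 F [-0.8768 -0.6531  9.1852] M [-0.1882  0.3167  0.1634] q7 -125.2834551448912
```

The stop is felt: the moment about z rises to 0.16 N m at 81° of turn. Easing the turn slightly and rising 5 mm into the notches.

move_arm(
  plan=[
    {"tx": 0, "ty": 0, "tz": -0.05, "turn": -0.2, "gripper": 0},
    {"tx": 0, "ty": 0, "tz": -0.05, "turn": 0, "gripper": 0},
    {"tx": 0, "ty": 0, "tz": -0.05, "turn": 0, "gripper": 0},
    {"tx": 0, "ty": 0, "tz": -0.05, "turn": 0, "gripper": 0},
    {"tx": 0, "ty": 0, "tz": 0, "turn": 0, "gripper": 0},
    {"tx": 0, "ty": 0, "tz": 0, "turn": 0, "gripper": 0},
  ],
)

```text
t: 20.75
tcp_pos: [0.5397, 0.1325, 0.1816]
tool_rot: [[0.983, -0.183, 0.001], [-0.183, -0.983, 0.0], [0.001, -0.0, -1.0]]
contact_force: [0.1, -0.2, 5.5]
opening: 0.0579
gripper_force: 30.0
```

move_arm(
  plan=[
    {"tx": 0, "ty": 0, "tz": -0.05, "turn": 0, "gripper": 0},
    {"tx": 0, "ty": 0, "tz": 0, "turn": 0, "gripper": 0},
    {"tx": 0, "ty": 0, "tz": 0, "turn": 0, "gripper": 0},
  ],
)

```text
t: 21.05
tcp_pos: [0.5395, 0.1326, 0.1824]
tool_rot: [[0.983, -0.183, 0.0], [-0.183, -0.983, 0.0], [0.0, -0.0, -1.0]]
contact_force: [-0.3, -0.1, 3.6]
opening: 0.0575
gripper_force: 30.0
```

```bash
python3 st.py
```

```text
21.05 [0.5395 0.1326 0.1824] cup [0.5374 0.133  0.1366] yaw -10.540944038139044 F [-0.2631 -0.0876  3.5827] M [0.0823 0.0347 0.0807] q7 -124.39221209227935
```

Spring force is still following, so the lugs are above the lip's plain underside (in the notches). Releasing.

move_arm(
  plan=[
    {"tx": 0, "ty": 0, "tz": -0.03, "turn": 0, "gripper": 0},
    {"tx": 0, "ty": 0, "tz": 0, "turn": 0, "gripper": 0},
    {"tx": 0, "ty": 0, "tz": 0, "turn": 0, "gripper": 0},
  ],
)

```text
t: 21.35
tcp_pos: [0.5394, 0.1326, 0.1828]
tool_rot: [[0.983, -0.183, -0.0], [-0.183, -0.983, 0.0], [-0.0, -0.0, -1.0]]
contact_force: [-0.3, 1.9, 2.9]
opening: 0.0578
gripper_force: 30.0
```

move_arm(
  plan=[
    {"tx": 0, "ty": 0, "tz": 0, "turn": 0, "gripper": 0.75},
    {"tx": 0, "ty": 0, "tz": 0, "turn": 0, "gripper": 1},
    {"tx": 0, "ty": 0, "tz": 0, "turn": 0, "gripper": 1},
    {"tx": 0, "ty": 0, "tz": 0, "turn": 0, "gripper": 1},
    {"tx": 0, "ty": 0, "tz": 0, "turn": 0, "gripper": 1},
    {"tx": 0, "ty": 0, "tz": 0, "turn": 0, "gripper": 1},
    {"tx": 0, "ty": 0, "tz": 0, "turn": 0, "gripper": 1},
  ],
)

```text
t: 22.05
tcp_pos: [0.5394, 0.1325, 0.1829]
tool_rot: [[0.983, -0.183, -0.0], [-0.183, -0.983, 0.0], [-0.0, -0.0, -1.0]]
contact_force: [0.7, 0.2, 0.5]
opening: 0.0865
gripper_force: 0.0
```

move_arm(
  plan=[
    {"tx": 0, "ty": 0, "tz": -0.3, "turn": 0, "gripper": 1},
    {"tx": 0, "ty": 0, "tz": -0.7, "turn": 0, "gripper": 1},
    {"tx": 0, "ty": 0, "tz": -1, "turn": 0, "gripper": 1},
    {"tx": 0, "ty": 0, "tz": -1, "turn": 0, "gripper": 1},
    {"tx": 0, "ty": 0, "tz": -1, "turn": 0, "gripper": 1},
    {"tx": 0, "ty": 0, "tz": -1, "turn": 0, "gripper": 1},
    {"tx": 0, "ty": 0, "tz": -1, "turn": 0, "gripper": 1},
    {"tx": 0, "ty": 0, "tz": -1, "turn": 0, "gripper": 1},
    {"tx": 0, "ty": 0, "tz": 0, "turn": 0, "gripper": 1},
    {"tx": 0, "ty": 0, "tz": 0, "turn": 0, "gripper": 1},
    {"tx": 0, "ty": 0, "tz": 0, "turn": 0, "gripper": 1},
  ],
)

```text
t: 23.15
tcp_pos: [0.5392, 0.1324, 0.3225]
tool_rot: [[0.983, -0.183, -0.001], [-0.183, -0.983, -0.0], [-0.001, 0.0, -1.0]]
contact_force: [0.5, 0.7, -0.3]
opening: 0.087
gripper_force: 0.0
```

```bash
python3 lid.py .230 w8
python3 - <<'E'
from h import *
o,p,d,c,T=wrist('w9')
h=cv2.cvtColor(p,cv2.COLOR_RGB2HSV); m=cv2.inRange(h,np.array((105,130,60)),np.array((125,255,255)))
n,l,s,ce=cv2.connectedComponentsWithStats(m); 
v,u=np.nonzero(l==min(range(1,n),key=lambda i:np.hypot(*(ce[i]-[320,200])) if s[i][4]>800 else 999)); z=d[v,u]
q=(T[:3,:3]@np.array([(u-c['cx'])/c['fx']*z,-(v-c['cy'])/c['fy']*z,-z])).T+T[:3,3]
k=np.abs(q[:,2]-np.median(q[:,2]))<.004; A=np.c_[q[k,:2],np.ones(k.sum())]; f=np.linalg.lstsq(A,q[k,2],rcond=None)[0]; print('lid z',np.median(q[k,2]),'slope',f[:2])
cv2.imwrite('pics/w9c.png',cv2.resize(p[60:340,170:470],None,fx=2,fy=2)[:,:,::-1])
E
```

```text
23.15 [0.5392 0.1324 0.3225] [   9.9649    8.3657  -31.834    86.6413    4.4036   86.2913 -122.4235]
[326.0804 185.1377] [ 289  119   79  115 4540]
[289.7406 163.6109] [274 142  30  41 478]
ellipse (329.37005615234375, 174.66163635253906) (82.919677734375, 119.54167938232422) 17.034420013427734 depth 0.35598645 lid [0.5639 0.1195 0.23  ] tool [0.0267 0.0081 0.0925]
tick [301.2703 151.7432] 74 [0.5891 0.1408 0.23  ] 40.186645320893675 0.03302088924677335
tick [309.7442 159.093 ] 43 [0.5812 0.1346 0.23  ] 40.95866824801606 0.022965107465939476
tick [351.7143 159.2857] 7 [0.5741 0.0971 0.23  ] -65.57419575399625 0.024652000828486058
tick [292.95 186.4 ] 20 [0.5592 0.1548 0.23  ] 97.5424496679741 0.03563570414151649
tick [360.6735 192.5714] 49 [0.5418 0.0936 0.23  ] -130.431441955525 0.03406301329065388
tick [349.6667 212.202 ] 198 [0.5246 0.1068 0.23  ] -161.986774906119 0.041283556430401346
tick [344.25   201.3056] 36 [0.5362 0.1101 0.23  ] -161.21277238274084 0.029209924151813754
tick [295.9744 216.3718] 78 [0.5299 0.1581 0.23  ] 131.36542474158315 0.05139364611320296
lid z 0.22921963160491174 slope [-0.006   0.0008]
```

View pics/w9c.png

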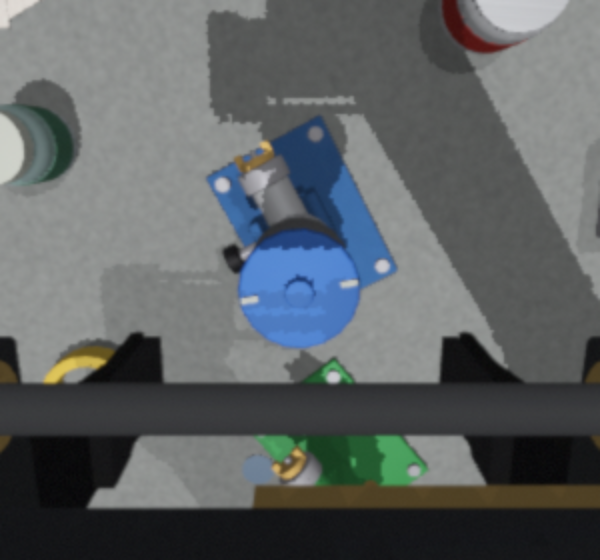

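The cup is upright on the collar. The ticks at crop (249,300) and (349,284) show it turned about 81° from the slots. The lid top at z = 0.229 puts the spigot end about 12.8 mm below the inlet, so it's locked and the gripper is clear.

```bash
python3 -c "
from plant import job
print(job.hand_in())"
```

```text
the job is handed in; nothing more can be done
None
```

The blue-lidded cup is locked in the gun's collar: it turned about 81° to the stop, the spigot end sits about 12.8 mm below the inlet by the wrist camera, and it stands upright. The gripper is clear, and the job was handed in at about 23 s with no verdict returned.

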